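Take the lid off an overfull parts chest and hang it on the bar

ROBOT

A 7-joint arm with a two-finger parallel gripper is mounted at the origin on the work surface. World frame = base frame: x ahead of the robot, y to its left, z up, the work surface at z = 0. Lengths are in m, angles in rad, forces in N, time in s.
With the tool pointing down it reaches from about 0.4 to 0.875 m from the base axis. Payload 6.5 kg.
Tool frame: the origin (TCP) lies at the very end of the fingers, on their centre line; the grasp point (between the pads) lies 19 mm behind it; z points along the fingers, y is the direction in which the jaws open and shut (so a half turn about z gives the same grasp; the last joint's range is limited). The gripper opens to 88 mm and grips with 3 to 60 N. Pads are 18 mm wide; open, the fingers measure 123 mm over their backs; the gripper's body (75 mm by 187 mm) begins 45 mm behind the grasp point.
Start: joints at [1.141, 0.536, -0.004, 1.538, 0.003, 1.067, -0.071], TCP at [0.231, -0.607, 0.239] pointing down, gripper open.
Joint ranges: [-2.7, 2.7], [-0.37, 2.16], [-1.27, 1.26], [0.24, 2.4], [-1.31, 4.45], [0.19, 1.91], [-2.76, 2.76]. Speed limits (rad/s): [2.39, 2.39, 3.14, 3.14, 3.14, 3.14, 3.14].

INTERFACE

Orientations are given as [roll, pitch, yaw] about the fixed x, y, z axes, in that order (R = Rz(yaw) Ry(pitch) Rx(roll)).
In Python, from plant import arm gives the robot as it stands.
- The arm moves only by the tool arm_command, never from a script. Its argument "moves" is a list of rows, each a list of 3 entries, a list of its own where there are three numbers: the shift along the tool's x, y, z in m, then the turn, a rotation vector about the tool's x, y, z in rad, then the finger opening in m, from 0 to 0.0881. A call has 1 to 20 rows; each row is the pose to reach, as a shift and turn from the pose commanded when the call began, along the tool's axes at that moment; what a row does not reach only later rows make up. A row lasts 1/12 s, in which the tool goes at most 41.7 mm and 7.16 degrees, less where a joint would pass 70% of its speed; a pose out of reach is approached as far as the arm can. A call with a gripper value outside its range is refused whole. The fingers move at their own pace and stop on an object; "force" is the grip in N (left out, the last holds). Time passes only in rows, so rows that repeat a pose let the fingers close. It gives the time, the measured TCP pose, the force and the opening at its end, in the units of the state.
- arm.read_state(): the state, without advancing time (a new reading comes with each control period).
- arm.capture(name): name is "scene" or "top"; returns the picture (420x560x3 uint8, blue, green, red); there is no depth.
- arm.get_calibration(name): a dict with "vfov" (degrees; the focal length in pixels is half the picture's height over the tangent of half this angle, whatever the lens; pixels are square), "cx", "cy" (the principal point, pixels), "pose" (4x4, takes a point from camera to world coordinates). Camera axes: x right, y down, z forward; pixel columns grow to the right and rows downward; lengths in m; the calibration is good to about 2 mm. A picture is of the moment at which its call begins. get_calibration takes no time and is no camera call.
- arm.finish_job(): hands the job in, once; it reports no verdict.
Trained networks look in the newest picture that a camera, given by its name, has taken for a name from the list of things; names that differ only in an ending like _2 or _b are one class to them, and where a whole thing is asked for, a point or a joint stands for the part that bears it (a point fixed in the world has none). Each returns a list of dicts, best first, with "p" (0 to 1); they miss things now and then, are a little off and sometimes report something else, mostly with a low value. They report only what shows in the picture. A call takes as long as a camera call. They do not tell look-alikes from the thing itself.
- arm.recognise(camera, name): "extent" ([left, top, right, bottom] in pixels, round what is visible of it).
- arm.regions_of(camera, name): "mask" (420x560 bool, what is visible of it) and "extent" ([left, top, right, bottom] in pixels, round what is visible of it).
The state is a dict: "clock": time; "joint_positions": joint angles; "joint_velocities": joint speeds; "effort": joint torques, N m; "ee_pos": TCP position; "ee_rot": TCP orientation; "force": force on the tool from outside, world axes, zero at the start; "torque": the same for the moment, N m; "opening": finger opening in m.
Only numpy, scipy, OpenCV 4.12 (cv2) and the standard library are available. Lean on these libraries where they do the work, as an engineer would, in place of code of your own. Each camera call takes 0.05 s, during which the arm holds its last target.

TASK

The blue parts chest is overfull and its lid stands ajar on a tall carton, so the lid has to come off. Swing the lid up to vertical on its hinge pins, lift it straight up off them, then hang it upright by both of its hooks over the top edge of the flat steel bar and leave it hanging at rest. Do not drop the lid, and do not disturb the loose things around.

Things in the scene. Friction and masses are not known exactly. Their poses are not given: they have to be found in the camera images.
- chest: Fixed blue open-topped plastic chest, 160 (x) x 240 (y) x 100 high, walls 4. Origin: centre of its underside; z up, x towards its rear (hinge) side. It stands on one side of the table (left or right, it varies), the hanging bar on the other.
- hinge (a point): Middle of the chest's hinge line, behind its rear wall: 98 behind the chest's origin (chest +x) and 97 above it; axes as the chest's, y along the hinge line. Two steel pins lie on this line, from 72 to 98 to either side, each carried by an outboard bracket plate (inner face at 98, top 7 above the line).
- pin (a point): Middle of the pin on the chest's +y side (hinge line, y = 86; the other is at -86). Pins are flat: 5 wide (chest x), 13 tall, rounded top and bottom, so they pass out of the lid's knuckle slots only while the lid is within about 20 degrees of vertical; the lid then lifts straight up and is clear after rising about 20.
- lid: Loose blue plastic lid, 0.4 to 0.65 kg: panel 8 thick (x = 3.5 to 11.5), 220 wide in y (188 below z = 28), z = 11 to 155. Origin: middle of its hinge line. Axes: y along hinge, z from hinge to free edge (vertical when upright), x out of the outer face. At the start it leans towards the chest's front, z 29 to 40 degrees from vertical, on the tall carton. No stop beyond vertical: let go, it falls.
- lid_edge (a point): Middle of the lid's free edge, at (7.5, 0, 155) of the lid; axes as the lid's. Around it the panel is bare on both faces (two low ribs on the outer face end at z = 96; hook plates and a hasp keep over 55 to the sides), so it can be gripped across its 8 thickness.
- knuckle (a point): Axis of the lid's knuckle at y = +85 of the lid (the other is at -85): steel, 16 wide in y, 23 thick in x (its outer side flush with the panel's), reaching from z = -12 to 12, bore 17, so it sits loosely on its pin (a few mm of play), with a slot 10 wide open towards the lid's -z.
- hook_a (a point): Inside of the bend of one steel J hook on the lid's outer face, at (20.5, -70, 97) of the lid, that is 58 from the free edge; axes as the lid's. The hook is 26 wide (y); a 5 thick web stands 23 out from the outer face and a leg runs 33 back towards the hinge, leaving a gap of 18 (x = 11.5 to 29.5) open towards -z. With the lid upright the gap opens downwards.
- hook_b (a point): The same point of the other, equal hook, at (20.5, +70, 97) of the lid.
- rail: Fixed steel hanging bar on two dark posts: a flat strip on edge, 6 thick (x), 300 long (y), 60 tall (z = 105 to 165). Origin: on the table under the middle of the strip; z up, y along the strip, -x the side facing the robot, where the front of the strip is clear. The posts (18 square, up to z = 131) stand behind the strip at y = +-130, their feet 6 high reach 43 to the front.
- rail_top (a point): Middle of the bar's top edge, 165 above the table; axes as the bar's. The hooks' webs rest on this edge when the lid hangs; its panel may hang on either side of the strip.
- tall_carton: Fixed cardboard carton standing in the chest and sticking out of it, 70 (x) x 100 (y) x 165 high, top 169 above the table; origin: centre of its underside. The lid leans on it.
- small_carton: Loose white carton 60 x 75 x 55 high, bystander; origin: centre of its underside.
- tape_roll: Loose grey ring, 90 across, 40 high, bystander; origin: centre of its underside.
- spanner: Loose steel wrench lying flat, bystander; origin on its underside.
- oil_can: Loose dark can, 60 across, 130 high, bystander; origin: centre of its underside.
- flat_carton: Loose cardboard carton 130 x 170 x 70 high, bystander; origin: centre of its underside.
- clamp_unit: Loose black block 80 x 80 x 80 with a steel shaft and aluminium end to its front (reaching 120 from the origin), bystander; origin: centre of the block's underside.
Not all that is in view belongs to the job. Of the things that look like the lid, the larger one is meant.

How it is judged:
On the way, in this order (a step that is already met when the one before it is completed fails the run):
1. the lid is raised to within 10 degrees of vertical while still on its pins (angle between lid's own z axis and vertical below 0.175 rad and distance between lid and hinge below 0.01 m), for 0.1 s.
2. the lid, still upright (within 20 degrees), is lifted off its pins: its hinge line is over 22 mm above the pins and no more than 35 mm to the side (angle between lid's own z axis and vertical below 0.35 rad and z of lid in the frame of hinge above 0.022 m and horizontal distance between lid and hinge below 0.035 m), for 0.05 s.
At the end, for the whole second after the job is handed in: The lid hangs at rest by both hooks on the bar: the inside of each hook's bend lies within 8 mm in height and 18 mm to the side of the bar's top edge and within the bar's length, the lid is within 11 degrees of vertical, its weight is on the bar, and it is still (z of hook_a in the frame of rail_top between -0.008 and 0.008 m and x of hook_a in the frame of rail_top between -0.018 and 0.018 m and y of hook_a in the frame of rail_top between -0.15 and 0.15 m and z of hook_b in the frame of rail_top between -0.008 and 0.008 m and x of hook_b in the frame of rail_top between -0.018 and 0.018 m and y of hook_b in the frame of rail_top between -0.15 and 0.15 m and angle between lid's own z axis and vertical below 0.2 rad and linear speed of lid below 0.03 m/s and angular speed of lid below 0.2 rad/s and contact force between lid and rail above 1.5 N); the robot touches nothing.
It fails at once if the lid is dropped (falls faster than 0.7 m/s out of the fingers) (linear speed of lid above 0.7 m/s and contact force between lid and the fingers below 0.3 N).
It fails at once if a loose bystander is moved by more than 30 mm (distance of any of small_carton, tape_roll, spanner, oil_can, flat_carton, clamp_unit from where it was at the start of the episode above 0.03 m).
It also fails if it takes over 54 s, if anything falls off the work surface, if the arm or the gripper's body presses on something with over 40 N, if the wrist force passes 120 N, or if a joint passes its speed limit or range.

## Working session

There is one attempt and no reset: what is moved stays moved. The work goes in short steps, Python scripts to look and compute and a tool call to move; the robot and the scene stay as the last step left them, time stands still between calls to the robot, and variables do not carry over. Pictures are saved under pics/ and viewed, and the job is handed in when it is done.

Besides the shell and the picture viewer there is one more tool, called by a JSON object that holds its "op" and its "data", one argument or row to a line. arm_command: Moves the arm, as the interface text tells. Its arguments: {"type":"object","properties":{"moves":{"type":"array","items":{"type":"array"}},"force":{"type":"number"}},"required":["moves"]}

```bash
ls; mkdir -p pics; python3 - <<'E'
from plant import arm
import cv2
s=arm.read_state(); print(s)
for n in ["scene","top"]:
    im=arm.capture(n); cv2.imwrite(f"pics/{n}0.png",im); 
    c=arm.get_calibration(n); print(n,c)
E
```

```text
pics
{'clock': 0.0, 'joint_positions': array([ 1.14076747,  0.53714889, -0.00445892,  1.53887729,  0.00262181,
        1.06729108, -0.07122094]), 'joint_velocities': array([ 0.00198466,  0.00040568, -0.00081723,  0.00086755,  0.00033043,
       -0.0015766 ,  0.00226863]), 'effort': array([-6.08094306e-04, -5.70977890e+01,  9.90565494e-01, -2.51597160e+01,
       -5.64128661e-02,  1.79710746e-02,  1.42377580e-04]), 'ee_pos': array([ 0.23107535, -0.60687814,  0.23784846]), 'ee_rot': array([-3.13987911e+00,  1.34962996e-04,  3.63907970e-01]), 'force': array([ 0.59582888,  0.06061807, -0.8728632 ]), 'torque': array([-0.02695145, -0.02364653, -0.0113185 ]), 'opening': 0.08814366054285787}
scene {'vfov': 50.09258065278971, 'cx': 278.94784081810934, 'cy': 221.34364188261597, 'pose': array([[-0.85272799,  0.40060727, -0.33521455,  0.97453793],
       [ 0.52221159,  0.66884668, -0.52909278,  0.67849918],
       [ 0.01224872, -0.62622515, -0.77954604,  1.22727759],
       [ 0.        ,  0.        ,  0.        ,  1.        ]])}
top {'vfov': 47.590062034478315, 'cx': 274.6587362756525, 'cy': 210.44023756469008, 'pose': array([[ 0.02550966, -0.99070196,  0.13363711,  0.33730351],
       [-0.99965573, -0.02445933,  0.00949567, -0.05589012],
       [-0.0061387 , -0.13383333, -0.99098484,  1.49518672],
       [ 0.        ,  0.        ,  0.        ,  1.        ]])}
```

View pics/scene0.png

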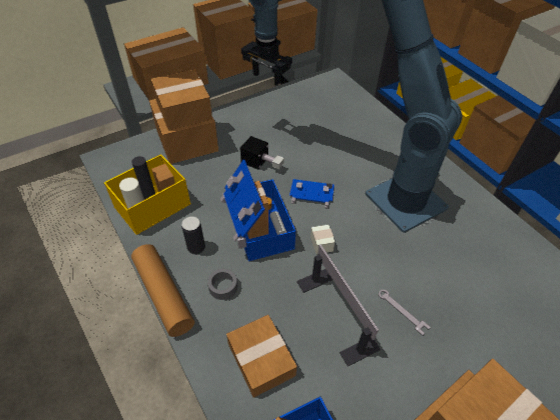

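View pics/top0.png

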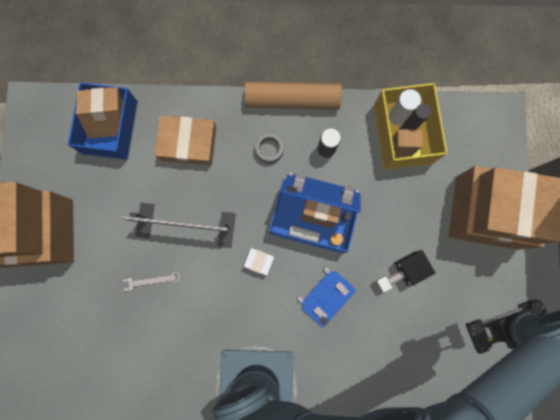

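```bash
python3 - <<'E'
from plant import arm
import cv2,numpy as np
a=cv2.imread("pics/top0.png"); b=cv2.imread("pics/scene0.png")
cv2.imwrite("pics/t_chest.png",cv2.resize(a[165:265,260:380],None,fx=6,fy=6,interpolation=cv2.INTER_CUBIC))
cv2.imwrite("pics/t_rail.png",cv2.resize(a[195:255,110:250],None,fx=5.5,fy=5.5,interpolation=cv2.INTER_CUBIC))
cv2.imwrite("pics/s_chest.png",cv2.resize(b[155:265,210:310],None,fx=5.4,fy=5.4,interpolation=cv2.INTER_CUBIC))
cv2.imwrite("pics/s_rail.png",cv2.resize(b[235:370,290:400],None,fx=4.4,fy=4.4,interpolation=cv2.INTER_CUBIC))
arm.capture("scene");arm.capture("top")
for cam in ["top","scene"]:
    for n in ["chest","lid","rail","tall_carton","hook_a","knuckle","lid_edge","rail_top"]:
        try: r=arm.recognise(cam,n)
        except Exception as e: r=e; print(cam,n,e); continue
        print(cam,n,[(round(d["p"],2),np.round(d["extent"],1).tolist()) for d in r])
E
```

```text
top chest [(0.86, [265.3, 194.0, 355.8, 252.9])]
top lid [(0.77, [296.6, 266.1, 357.4, 327.6]), (0.73, [284.2, 172.4, 362.2, 213.1]), (0.38, [316.0, 129.1, 341.5, 161.1])]
top rail [(0.62, [120.9, 200.7, 230.3, 244.6])]
top tall_carton [(0.92, [301.6, 196.5, 339.4, 222.8])]
top hook_a [(0.89, [282.8, 172.2, 362.3, 213.8]), (0.86, [296.1, 264.9, 357.4, 325.2])]
top knuckle [(0.87, [282.2, 175.0, 358.7, 212.1]), (0.65, [299.6, 271.6, 354.2, 327.0])]
top lid_edge [(0.82, [282.8, 170.8, 360.6, 211.1]), (0.65, [295.1, 265.1, 354.2, 325.8])]
top rail_top [(0.63, [119.7, 204.2, 233.8, 246.8]), (0.53, [318.7, 128.2, 338.4, 157.5])]
scene chest [(0.81, [236.0, 179.4, 294.9, 259.6])]
scene lid [(0.93, [220.6, 161.9, 262.7, 241.2]), (0.86, [291.7, 181.0, 336.6, 207.3])]
scene rail [(0.77, [297.7, 247.0, 380.7, 365.1])]
scene tall_carton [(0.92, [250.5, 184.5, 268.1, 235.8])]
scene hook_a [(0.75, [290.3, 178.3, 333.4, 210.5]), (0.72, [222.8, 158.9, 262.3, 239.2])]
scene knuckle [(0.77, [219.8, 159.1, 267.3, 241.0])]
scene lid_edge [(0.88, [288.7, 174.7, 332.6, 204.3]), (0.68, [221.9, 161.3, 265.1, 245.2])]
scene rail_top [(0.7, [296.6, 243.8, 381.5, 369.5])]
```

View pics/t_chest.png

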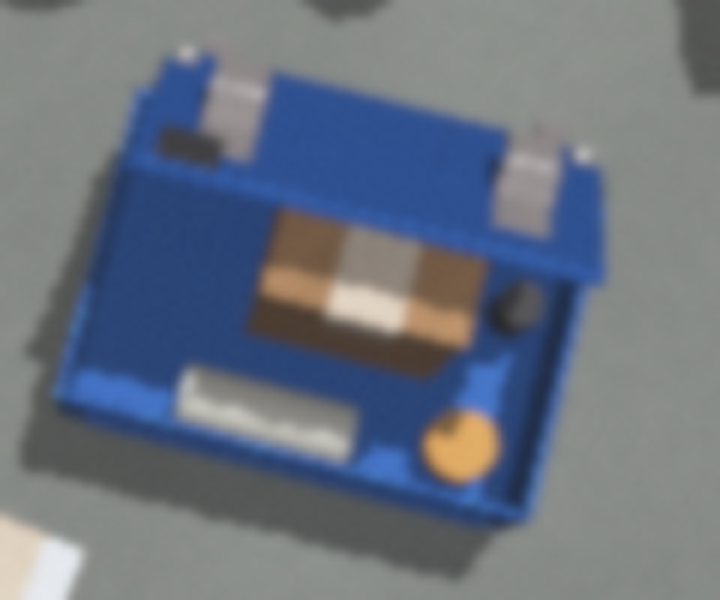

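View pics/s_chest.png

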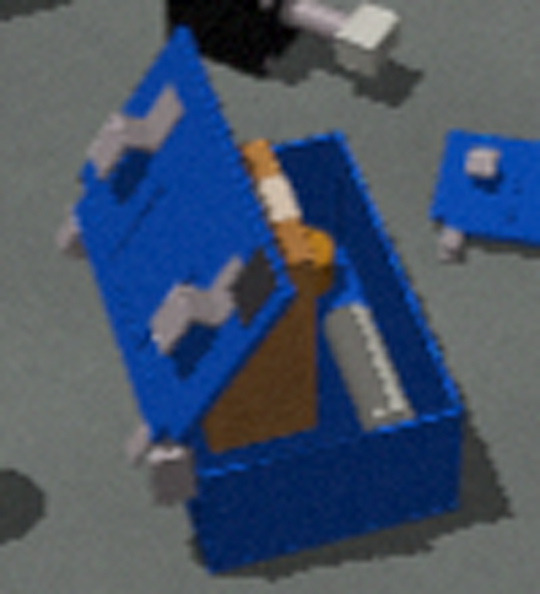

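View pics/t_rail.png

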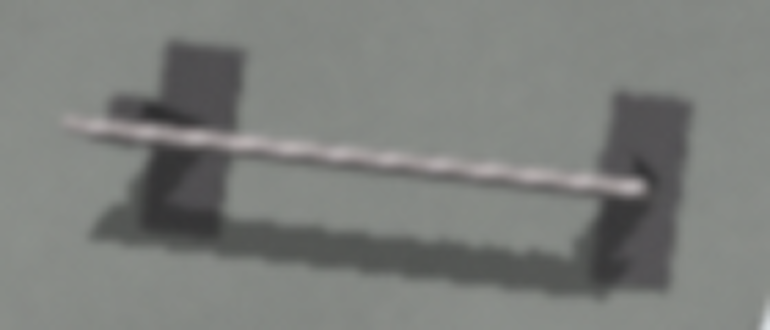

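View pics/s_rail.png

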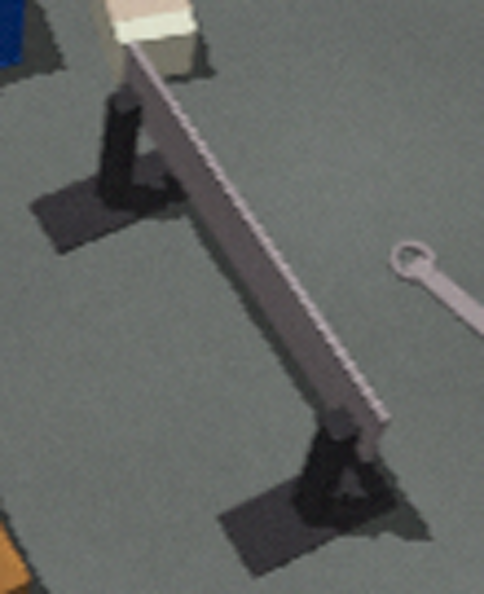

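```bash
cat > h.py <<'E'
import numpy as np
from plant import arm
from scipy.spatial.transform import Rotation as Rr
C={n:arm.get_calibration(n) for n in ["scene","top"]}
def proj(cam,P):
    c=C[cam]; f=210/np.tan(np.radians(c["vfov"])/2); T=np.linalg.inv(c["pose"])
    q=np.atleast_2d(P)@T[:3,:3].T+T[:3,3]
    return np.c_[c["cx"]+f*q[:,0]/q[:,2],c["cy"]+f*q[:,1]/q[:,2]]
def rz(a): return Rr.from_euler('z',a).as_matrix()
def un(off,s,p): return (np.array(p)+.5)/s-.5+np.array(off)
def chest_w(p,X): return np.asarray(X)@rz(p[2]).T+[p[0],p[1],0]
def lid_w(p,X): # p: x,y,yaw,tilt(front),dx,dz
    R=rz(p[2])@Rr.from_euler('y',-p[3]).as_matrix()
    o=chest_w(p,[.098+p[4],0,.097+p[5]])
    return np.asarray(X)@R.T+o
E
cat > fit.py <<'E'
from h import *
from scipy.optimize import least_squares
m=.001
T=lambda x,y:un((260,165),6,(x,y)); S=lambda x,y:un((210,155),5.4,(x,y))
L=[("top",T(125,160),(11.5,110,155)),("top",T(603,283),(11.5,-110,155)),("top",T(163,62),(11.5,94,11)),
("scene",S(182,28),(11.5,-110,155)),("scene",S(293,290),(11.5,110,155)),("scene",S(150,435),(11.5,94,11)),("scene",S(78,212),(11.5,-94,11))]
Q=[("top",T(58,400),(-80,120,100)),("top",T(528,520),(-80,-120,100)),
("scene",S(342,133),(-80,-120,100)),("scene",S(462,412),(-80,120,100)),("scene",S(212,572),(80,120,0)),("scene",S(458,508),(-80,120,0))]
def res(p,full=False):
    r=[proj(c,lid_w(p,np.array(X)*m))[0]-u for c,u,X in L]+[proj(c,chest_w(p,np.array(X)*m))[0]-u for c,u,X in Q]
    if full: return np.array(r)
    return np.r_[np.concatenate(r),np.array(p[4:])/.002]
s=least_squares(res,[.55,-.2,-.2,.6,0,0],loss='soft_l1'); print("chest",s.x,"cost",s.cost)
print(np.round(res(s.x,True),1))
m_=s.x
print("edge",lid_w(m_,[.0075,0,.155]),"hinge",chest_w(m_,[.098,0,.097]),"tilt deg",np.degrees(m_[3]))
TR=lambda x,y:un((110,195),5.5,(x,y)); SR=lambda x,y:un((290,235),4.4,(x,y))
K=[("top",TR(65,122),(0,150,165)),("top",TR(645,187),(0,-150,165)),("scene",SR(130,43),(0,-150,165)),("scene",SR(388,418),(0,150,165)),("scene",SR(372,458),(0,150,105))]
rr=lambda p,:np.array([proj(c,chest_w(p,np.array(X)*m))[0]-u for c,u,X in K])
s=least_squares(lambda p:rr(p).ravel(),[.45,.2,0]); print("rail",s.x,s.cost); print(np.round(rr(s.x),1))
E
python3 fit.py
```

```text
chest [ 5.14512701e-01 -1.60944118e-01 -2.27261337e-01  5.86655495e-01
 -7.54312391e-04 -1.13746511e-04] cost 8.198066274197961
[[ 0.2  0.1]
 [ 0.3 -0.2]
 [ 5.5 -0.9]
 [ 0.2 -0.9]
 [ 0.2  0.6]
 [ 1.   1.1]
 [-0.5 -0.4]
 [-0.7 -0.1]
 [ 0.5  0.3]
 [-0.3 -0.4]
 [ 0.8 -0.1]
 [-0.2  0.9]
 [ 0.3  0.4]]
edge [ 0.53174486 -0.16492917  0.2301216 ] hinge [ 0.60999284 -0.18302451  0.097     ] tilt deg 33.61288387077306
rail [ 0.47401923  0.23909883 -0.08119458] 0.7410224623447645
[[-0.2  0.6]
 [ 0.   0.1]
 [-0.2 -0.4]
 [ 0.1 -0.1]
 [-0.5  0.7]]
```

```bash
cat >> h.py <<'E'
CH=np.array([.5145,-.1609,-.2273,.5867,-.0008,-.0001]); RA=np.array([.4740,.2391,-.0812])
def Rl(yaw,tilt): return rz(yaw)@Rr.from_euler('y',-tilt).as_matrix()
def Rtool(yaw,tilt):
    R=Rl(yaw,tilt); return np.c_[R[:,1],R[:,0],-R[:,2]]
def cur():
    s=arm.read_state(); return s["ee_pos"],Rr.from_euler('xyz',s["ee_rot"]).as_matrix(),s
def rel(P,R,base=None):
    p,R0=base if base else cur()[:2]
    print("shift",np.round(R0.T@(P-p),4).tolist(),"rot",np.round(Rr.from_matrix(R0.T@R).as_rotvec(),4).tolist())
def st():
    p,R,s=cur(); print("t",s["clock"],"p",np.round(p,4),"rpy",np.round(s["ee_rot"],4),"F",np.round(s["force"],1),"T",np.round(s["torque"],2),"open",round(s["opening"],4),"q",np.round(s["joint_positions"],2))
E
python3 - <<'E'
from h import *
st()
R=Rtool(CH[2],CH[3])
p,R0,_=cur()
rel(p+[0,0,.12],R0)
pre=lid_w(CH,[.0075,0,.205]); g=lid_w(CH,[.0075,0,.125]); print(pre,g)
rel(pre,R)
for n in ["clamp_unit","oil_can"]: print(arm.recognise("top",n))
E
```

```text
t 1.0 p [ 0.2313 -0.6075  0.2387] rpy [3.1416 0.     0.3638] F [-0.3  0.2 -0.3] T [ 0.03 -0.01  0.05] open 0.0877 q [ 1.14  0.54 -0.    1.54  0.    1.07 -0.07]
shift [-0.0, 0.0, -0.12] rot [0.0, 0.0, 0.0]
[ 0.50471292 -0.15863628  0.27177041] [ 0.547863   -0.16861677  0.20514864]
shift [0.4152, -0.3221, -0.0331] rot [-0.5385, 0.2872, -0.9505]
[{'extent': [374.2, 251.5, 438.8, 292.7], 'p': 0.78}]
[{'extent': [268.3, 192.4, 358.3, 255.9], 'p': 0.69}, {'extent': [318.0, 127.9, 339.8, 160.2], 'p': 0.58}]
```

{"op": "arm_command", "data": {
  "moves": [
    [[0,0,-0.04],[0,0,0],0.05],
    [[0,0,-0.08],[0,0,0],0.05],
    [[0.03,-0.02,-0.11],[-0.05,0.03,-0.09],0.05],
    [[0.06,-0.045,-0.12],[-0.1,0.055,-0.18],0.05],
    [[0.09,-0.07,-0.12],[-0.15,0.08,-0.27],0.05],
    [[0.12,-0.093,-0.12],[-0.2,0.107,-0.35],0.05],
    [[0.15,-0.116,-0.12],[-0.25,0.133,-0.44],0.05],
    [[0.18,-0.14,-0.12],[-0.3,0.16,-0.53],0.05],
    [[0.21,-0.163,-0.12],[-0.35,0.187,-0.62],0.05],
    [[0.24,-0.186,-0.12],[-0.4,0.213,-0.71],0.05],
    [[0.27,-0.209,-0.12],[-0.45,0.24,-0.79],0.05],
    [[0.3,-0.233,-0.12],[-0.5,0.267,-0.88],0.05],
    [[0.33,-0.256,-0.12],[-0.5385,0.2872,-0.9505],0.05],
    [[0.36,-0.279,-0.12],[-0.5385,0.2872,-0.9505],0.05],
    [[0.39,-0.302,-0.12],[-0.5385,0.2872,-0.9505],0.05],
    [[0.415,-0.322,-0.12],[-0.5385,0.2872,-0.9505],0.05],
    [[0.415,-0.322,-0.12],[-0.5385,0.2872,-0.9505],0.05],
    [[0.415,-0.322,-0.12],[-0.5385,0.2872,-0.9505],0.05]
  ]
}}

```text
clock: 2.6
ee_pos: [0.5051, -0.1571, 0.359]
ee_rot: [2.555, 0.001, 1.348]
force: [-0.4, -0.5, -0.8]
opening: 0.0503
```

```bash
python3 - <<'E'
from h import *
st()
R=Rtool(CH[2],CH[3])
rel(lid_w(CH,[.0075,0,.205]),R);rel(lid_w(CH,[.0075,0,.125]),R)
E
```

```text
t 2.6 p [ 0.5051 -0.1571  0.359 ] rpy [2.5546e+00 6.0000e-04 1.3476e+00] F [-0.4 -0.5 -0.8] T [ 0.06  0.45 -0.02] open 0.0503 q [ 0.88 -0.06 -0.63  2.14 -0.11  0.47  0.11]
shift [-0.0015, -0.0484, 0.0726] rot [0.0003, -0.0017, 0.0038]
shift [-0.0016, -0.0484, 0.1526] rot [0.0003, -0.0017, 0.0038]
```

{"op": "arm_command", "data": {
  "moves": [
    [[-0.001,-0.02,0.03],[0,0,0],0.05],
    [[-0.0015,-0.048,0.06],[0,0,0.004],0.05],
    [[-0.0015,-0.0484,0.0726],[0,0,0.004],0.05],
    [[-0.0015,-0.0484,0.0726],[0,0,0.004],0.05],
    [[-0.0015,-0.0484,0.0726],[0,0,0.004],0.05]
  ]
}}

```text
clock: 3.02
ee_pos: [0.5037, -0.1613, 0.2713]
ee_rot: [2.556, -0.002, 1.339]
force: [0.2, 0.5, 0.6]
opening: 0.0501
```

```bash
python3 - <<'E'
from h import *
import cv2
st()
R=Rtool(CH[2],CH[3])
rel(lid_w(CH,[.0075,0,.125]),R)
a=arm.capture("top");b=arm.capture("scene")
p,R0,_=cur()
for im,n in [(a,"top"),(b,"scene")]:
    for q in proj(n,np.array([p,lid_w(CH,[.0075,0,.155]),lid_w(CH,[.0115,.11,.155])])): cv2.circle(im,tuple(int(round(v)) for v in q),0,(0,0,255),-1)
x=cv2.resize(a[140:260,240:380],None,fx=2.85,fy=2.85,interpolation=cv2.INTER_NEAREST)
y=cv2.resize(b[130:250,200:340],None,fx=2.85,fy=2.85,interpolation=cv2.INTER_NEAREST)
cv2.imwrite("pics/pre.png",np.hstack([x,y]))
E
```

```text
t 3.0167 p [ 0.5037 -0.1613  0.2713] rpy [ 2.5559e+00 -2.4000e-03  1.3389e+00] F [0.2 0.5 0.6] T [0.1  0.38 0.07] open 0.0501 q [ 0.83  0.08 -0.62  2.26  0.22  0.23 -0.21]
shift [0.0029, 0.0006, 0.0798] rot [-0.001, 0.0006, -0.0051]
```

View pics/pre.png

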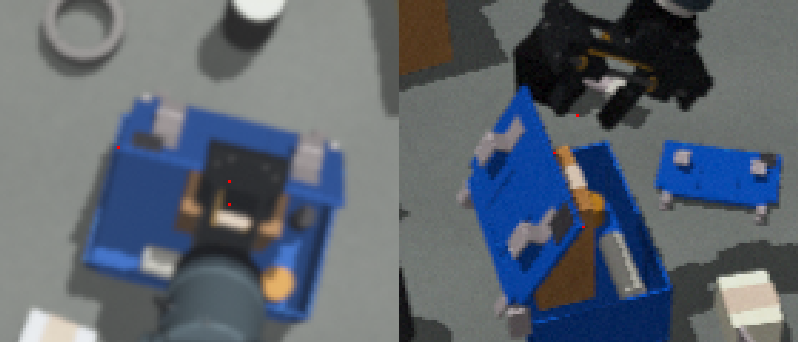

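{"op": "arm_command", "data": {
  "moves": [
    [[0.001,0,0.015],[0,0,-0.002],0.05],
    [[0.003,0.0005,0.03],[0,0,-0.004],0.05],
    [[0.003,0.0005,0.03],[0,0,-0.004],0.05]
  ]
}}

```text
clock: 3.37
ee_pos: [0.5226, -0.1619, 0.2475]
ee_rot: [2.553, 0.001, 1.343]
force: [-0.0, 1.0, -0.0]
opening: 0.0499
```

```bash
python3 - <<'E'
from h import *
st()
R=Rtool(CH[2],CH[3])
rel(lid_w(CH,[.0075,0,.125]),R)
E
```

```text
t 3.3667 p [ 0.5226 -0.1619  0.2475] rpy [2.5528e+00 1.0000e-03 1.3433e+00] F [-0.  1. -0.] T [ 0.06  0.45 -0.01] open 0.0499 q [ 0.78  0.17 -0.61  2.25  0.58  0.19 -0.56]
shift [-0.0008, -0.0018, 0.0497] rot [0.0021, 0.0009, 0.0004]
```

{"op": "arm_command", "data": {
  "moves": [
    [[0,-0.001,0.012],[0,0,0],0.05],
    [[-0.001,-0.0018,0.025],[0,0,0],0.05],
    [[-0.001,-0.0018,0.025],[0,0,0],0.05]
  ]
}}

```text
clock: 3.62
ee_pos: [0.5342, -0.1664, 0.2258]
ee_rot: [2.553, 0.001, 1.342]
force: [0.5, 0.7, -0.6]
opening: 0.0499
```

```bash
python3 - <<'E'
from h import *
st()
R=Rtool(CH[2],CH[3])
rel(lid_w(CH,[.0075,0,.125]),R)
E
```

```text
t 3.6167 p [ 0.5342 -0.1664  0.2258] rpy [2.5525e+00 1.2000e-03 1.3421e+00] F [ 0.5  0.7 -0.6] T [0.07 0.45 0.07] open 0.0499 q [ 0.83  0.25 -0.68  2.24  0.99  0.2  -0.95]
shift [0.001, 0.0, 0.0248] rot [0.0024, 0.0018, -0.0004]
```

{"op": "arm_command", "data": {
  "moves": [
    [[0,0,0.012],[0,0,0],0.05],
    [[0.001,0,0.025],[0,0,0],0.05],
    [[0.001,0,0.025],[0,0,0],0.05],
    [[0.001,0,0.025],[0,0,0],0.05]
  ]
}}

```text
clock: 3.95
ee_pos: [0.5474, -0.1677, 0.2052]
ee_rot: [2.554, 0.001, 1.343]
force: [-0.5, 0.7, 0.9]
opening: 0.0498
```

```bash
python3 - <<'E'
from h import *
import cv2
st()
R=Rtool(CH[2],CH[3])
rel(lid_w(CH,[.0075,0,.125]),R)
a=arm.capture("top");b=arm.capture("scene")
x=cv2.resize(a[140:260,240:380],None,fx=2.85,fy=2.85,interpolation=cv2.INTER_CUBIC)
y=cv2.resize(b[130:250,200:340],None,fx=2.85,fy=2.85,interpolation=cv2.INTER_CUBIC)
cv2.imwrite("pics/gr.png",np.hstack([x,y]))
E
```

```text
t 3.95 p [ 0.5474 -0.1677  0.2052] rpy [2.5536e+00 8.0000e-04 1.3430e+00] F [-0.5  0.7  0.9] T [0.11 0.45 0.01] open 0.0498 q [ 0.77  0.31 -0.63  2.23  1.27  0.2  -1.21]
shift [-0.0007, 0.0006, 0.0004] rot [0.0013, 0.001, 0.0001]
```

View pics/gr.png

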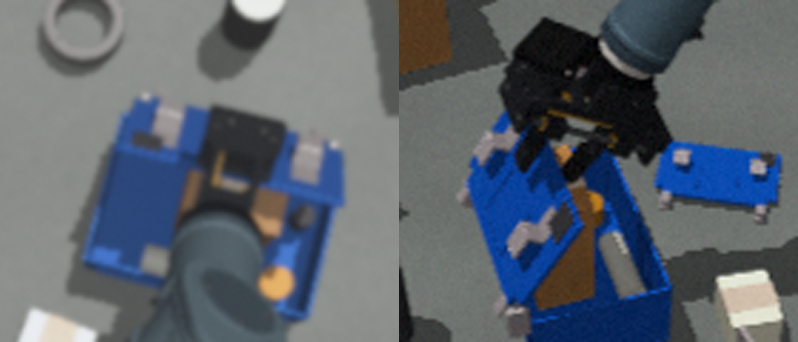

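{"op": "arm_command", "data": {
  "moves": [
    [[0,0,0],[0,0,0],0.03],
    [[0,0,0],[0,0,0],0.02],
    [[0,0,0],[0,0,0],0.012],
    [[0,0,0],[0,0,0],0.006],
    [[0,0,0],[0,0,0],0.0],
    [[0,0,0],[0,0,0],0.0],
    [[0,0,0],[0,0,0],0.0],
    [[0,0,0],[0,0,0],0.0]
  ],
  "force": 45
}}

```text
clock: 4.72
ee_pos: [0.5491, -0.1676, 0.2061]
ee_rot: [2.551, -0.0, 1.344]
force: [5.2, -1.5, 5.2]
opening: 0.0075
```

```bash
python3 - <<'E'
from h import *
st()
for d in [3,6,9,12,15,18,21,24,27,30,32,33.6]:
    t=np.radians(d);c,s=np.cos(t),np.sin(t)
    print(d,round(t,3),round(-.0075+.0075*c+.125*s,4),round(.125+.0075*s-.125*c,4))
E
```

```text
t 4.7167 p [ 0.5491 -0.1676  0.2061] rpy [ 2.5506e+00 -2.0000e-04  1.3436e+00] F [ 5.2 -1.5  5.2] T [-0.46 -1.34 -0.15] open 0.0075 q [ 0.77  0.31 -0.63  2.23  1.27  0.2  -1.22]
3 0.052 0.0065 0.0006
6 0.105 0.013 0.0015
9 0.157 0.0195 0.0027
12 0.209 0.0258 0.0043
15 0.262 0.0321 0.0062
18 0.314 0.0383 0.0084
21 0.367 0.0443 0.011
24 0.419 0.0502 0.0139
27 0.471 0.0559 0.017
30 0.524 0.0615 0.0205
32 0.559 0.0651 0.023
33.6 0.586 0.0679 0.025
```

{"op": "arm_command", "data": {
  "moves": [
    [[0,0.0065,0.0006],[0.052,0,0],0],
    [[0,0.013,0.0015],[0.105,0,0],0],
    [[0,0.0195,0.0027],[0.157,0,0],0],
    [[0,0.0258,0.0043],[0.209,0,0],0],
    [[0,0.0321,0.0062],[0.262,0,0],0],
    [[0,0.0321,0.0062],[0.262,0,0],0]
  ]
}}

```text
clock: 5.22
ee_pos: [0.5788, -0.1742, 0.219]
ee_rot: [2.817, -0.001, 1.342]
force: [-11.5, -0.3, 25.5]
opening: 0.0074
```

```bash
python3 - <<'E'
from h import *
st()
g=lambda tilt:lid_w(np.r_[CH[:3],tilt,0,-.001],[.0075,0,.125])
rel(g(CH[3]-.262),Rtool(CH[2],CH[3]-.262))
for d in [4,8,12,15,18.6]:
    t=CH[3]-.262-np.radians(d); rel(g(t),Rtool(CH[2],t))
E
```

```text
t 5.2167 p [ 0.5788 -0.1742  0.219 ] rpy [ 2.8166e+00 -1.5000e-03  1.3421e+00] F [-11.5  -0.3  25.5] T [-0.14  1.1  -0.33] open 0.0074 q [ 0.94  0.49 -0.92  1.93  0.69  0.67 -0.58]
shift [-0.0015, -0.0011, 0.0019] rot [0.0003, -0.001, -0.0018]
shift [-0.0015, 0.0076, 0.0027] rot [0.0701, -0.001, -0.0017]
shift [-0.0015, 0.0163, 0.0042] rot [0.1399, -0.0011, -0.0017]
shift [-0.0014, 0.0248, 0.0062] rot [0.2097, -0.0011, -0.0016]
shift [-0.0014, 0.031, 0.0081] rot [0.2621, -0.0012, -0.0016]
shift [-0.0014, 0.0384, 0.0108] rot [0.3249, -0.0012, -0.0016]
```

{"op": "arm_command", "data": {
  "moves": [
    [[0,0.0,-0.002],[0,0,0],0],
    [[0,0.0,-0.002],[0,0,0],0]
  ]
}}

```text
clock: 5.38
ee_pos: [0.5748, -0.1735, 0.218]
ee_rot: [2.819, -0.0, 1.343]
force: [-1.5, -1.2, 3.6]
opening: 0.0078
```

```bash
python3 - <<'E'
from h import *
st()
E
```

```text
t 5.3833 p [ 0.5748 -0.1735  0.218 ] rpy [ 2.8188e+00 -4.0000e-04  1.3434e+00] F [-1.5 -1.2  3.6] T [-0.    0.26 -0.17] open 0.0078 q [ 0.94  0.48 -0.92  1.93  0.69  0.67 -0.58]
```

{"op": "arm_command", "data": {
  "moves": [
    [[0,0.0065,0.0004],[0.052,0,0],0],
    [[0,0.013,0.001],[0.105,0,0],0],
    [[0,0.0195,0.002],[0.157,0,0],0],
    [[0,0.0258,0.0035],[0.209,0,0],0],
    [[0,0.0321,0.005],[0.262,0,0],0],
    [[0,0.0383,0.007],[0.314,0,0],0],
    [[0,0.0393,0.0075],[0.323,0,0],0],
    [[0,0.0393,0.0075],[0.323,0,0],0],
    [[0,0.0393,0.0075],[0.323,0,0],0]
  ]
}}

```text
clock: 6.13
ee_pos: [0.6141, -0.1828, 0.224]
ee_rot: [3.141, 0.001, 1.343]
force: [-1.5, -1.7, 5.5]
opening: 0.0077
```

```bash
python3 - <<'E'
from h import *
import cv2
st()
rel(lid_w(np.r_[CH[:3],0,0,-.001],[.0075,0,.125]),Rtool(CH[2],0))
a=arm.capture("top");b=arm.capture("scene")
x=cv2.resize(a[140:260,240:380],None,fx=2.85,fy=2.85,interpolation=cv2.INTER_CUBIC)
y=cv2.resize(b[130:250,200:340],None,fx=2.85,fy=2.85,interpolation=cv2.INTER_CUBIC)
cv2.imwrite("pics/up.png",np.hstack([x,y]))
cv2.imwrite("pics/b_up.png",b);cv2.imwrite("pics/a_up.png",a)
E
```

```text
t 6.1333 p [ 0.6141 -0.1828  0.224 ] rpy [3.1408e+00 6.0000e-04 1.3434e+00] F [-1.5 -1.7  5.5] T [-0.09  0.41 -0.11] open 0.0077 q [ 0.79  0.7  -0.89  1.54  0.58  1.18 -0.43]
shift [-0.0011, 0.0035, 0.003] rot [0.0008, 0.0006, -0.0001]
```

View pics/up.png

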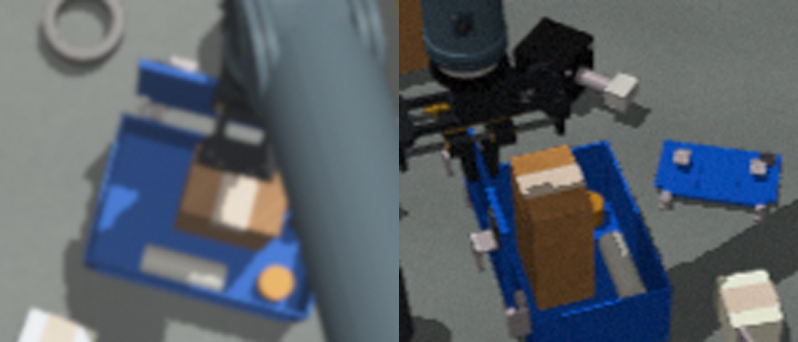

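{"op": "arm_command", "data": {
  "moves": [
    [[0,0,-0.004],[0,0,0],0],
    [[0,0,-0.008],[0,0,0],0],
    [[0,0,-0.012],[0,0,0],0],
    [[0,0,-0.016],[0,0,0],0],
    [[0,0,-0.016],[0,0,0],0]
  ]
}}

```text
clock: 6.65
ee_pos: [0.608, -0.1822, 0.2295]
ee_rot: [-3.127, -0.001, 1.345]
force: [6.9, 2.2, -52.4]
opening: 0.008
```

```bash
python3 - <<'E'
from h import *
st()
E
```

```text
t 6.65 p [ 0.608  -0.1822  0.2295] rpy [-3.1272e+00 -9.0000e-04  1.3453e+00] F [  6.9   2.2 -52.4] T [ 0.13 -2.18 -0.13] open 0.008 q [ 0.8   0.7  -0.89  1.54  0.56  1.2  -0.42]
```

{"op": "arm_command", "data": {
  "moves": [
    [[0,0,0.006],[0,0,0],0],
    [[0,0,0.012],[0,0,0],0],
    [[0,0.0015,0.0135],[0,0,0],0],
    [[0,0.003,0.0135],[0,0,0],0],
    [[0,0.003,0.0135],[0,0,0],0]
  ]
}}

```text
clock: 7.07
ee_pos: [0.6179, -0.1833, 0.2275]
ee_rot: [3.138, -0.0, 1.344]
force: [-0.6, 0.2, -4.8]
opening: 0.0077
```

```bash
python3 - <<'E'
from h import *
import cv2
st()
rel(lid_w(np.r_[CH[:3],0,0,-.001],[.0075,0,.125]),Rtool(CH[2],0))
a=arm.capture("top");b=arm.capture("scene")
cv2.imwrite("pics/b_up2.png",b);cv2.imwrite("pics/a_up2.png",a)
x=cv2.resize(a[150:230,270:340],None,fx=5.5,fy=5.5,interpolation=cv2.INTER_CUBIC)
y=cv2.resize(b[160:250,210:270],None,fx=5.5,fy=5.5,interpolation=cv2.INTER_CUBIC)
cv2.imwrite("pics/up2a.png",x);cv2.imwrite("pics/up2b.png",y)
E
```

```text
t 7.0667 p [ 0.6179 -0.1833  0.2275] rpy [ 3.1384e+00 -2.0000e-04  1.3436e+00] F [-0.6  0.2 -4.8] T [-0.01 -0.09 -0.05] open 0.0077 q [ 0.79  0.7  -0.89  1.53  0.58  1.18 -0.43]
shift [-0.0015, -0.0003, 0.0065] rot [0.0032, -0.0002, 0.0001]
```

View pics/up2a.png

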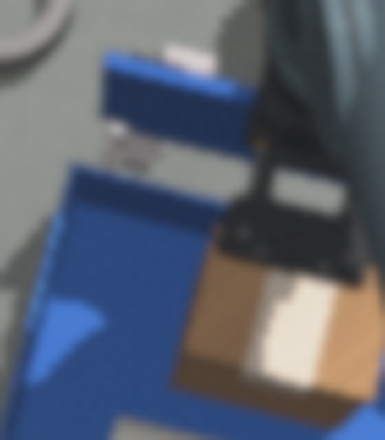

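View pics/up2b.png

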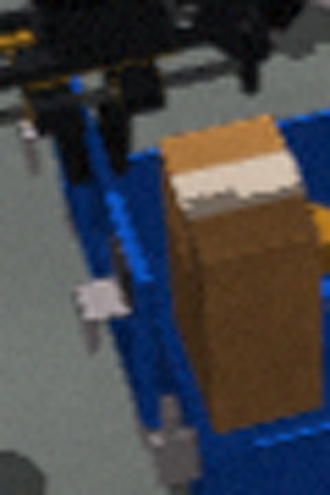

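```bash
cat > ov.py <<'E'
from h import *
import cv2,sys
def lines(im,cam,o,R,col,s,off):
    m=.001
    pts={'o':[(11.5,110,155),(11.5,-110,155),(11.5,-110,28),(11.5,-94,28),(11.5,-94,11),(11.5,94,11),(11.5,94,28),(11.5,110,28),(11.5,110,155)]}
    pts['i']=[(3.5,)+p[1:] for p in pts['o']]
    for h in (-70,70): pts[h]=[(34.5,h-13,102),(34.5,h+13,102),(34.5,h+13,64),(34.5,h-13,64),(34.5,h-13,102)]
    for k,v in pts.items():
        q=proj(cam,np.array(v)*m@R.T+o); q=(q-off+.5)*s-.5
        cv2.polylines(im,[np.round(q*8).astype(np.int32)],False,col,1,cv2.LINE_AA,3)
def crop(im,off,w,h,s): return cv2.resize(im[off[1]:off[1]+h,off[0]:off[0]+w],None,fx=s,fy=s,interpolation=cv2.INTER_CUBIC)
E
python3 - <<'E'
from ov import *
p,R0,_=cur()
a=cv2.imread("pics/a_up2.png");b=cv2.imread("pics/b_up2.png")
oa=np.array([270,150]);ob=np.array([210,160])
A=crop(a,oa,80,80,5);B=crop(b,ob,80,100,5)
for dt,col in ((0,(0,0,255)),(.06,(0,255,255))):
    R=Rl(CH[2],dt); o=p-R@np.array([.0075,0,.125])
    lines(A,"top",o,R,col,5,oa);lines(B,"scene",o,R,col,5,ob)
    print(dt,(o-chest_w(CH,[.098,0,.097]))@rz(CH[2]))
A=np.vstack([A,np.zeros((100,400,3),np.uint8)])
cv2.imwrite("pics/ov2.png",np.hstack([A,B]))
E
```

```text
0 [0.00010207 0.00145744 0.00554241]
0.06 [0.00761106 0.00145744 0.00531762]
```

View pics/ov2.png

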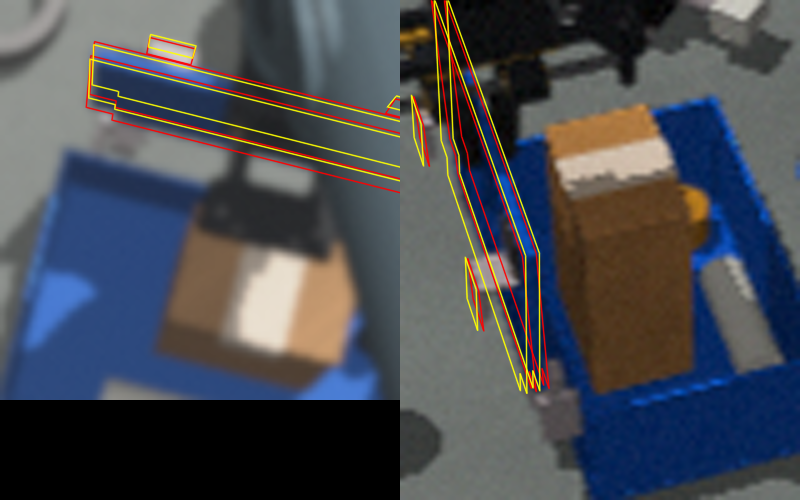

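{"op": "arm_command", "data": {
  "moves": [
    [[0,0,-0.004],[0,0,0],0],
    [[0,0,-0.008],[0,0,0],0],
    [[0,0,-0.012],[0,0,0],0],
    [[0,0,-0.012],[0,0,0],0]
  ]
}}

```text
clock: 7.5
ee_pos: [0.6179, -0.1833, 0.2401]
ee_rot: [3.138, -0.0, 1.343]
force: [0.3, 0.1, -4.8]
opening: 0.0075
```

```bash
python3 - <<'E'
from h import *
st()
E
```

```text
t 7.5 p [ 0.6179 -0.1833  0.2401] rpy [ 3.1378e+00 -1.0000e-04  1.3435e+00] F [ 0.3  0.1 -4.8] T [-0.02 -0.06 -0.01] open 0.0075 q [ 0.79  0.69 -0.9   1.52  0.56  1.2  -0.42]
```

{"op": "arm_command", "data": {
  "moves": [
    [[0,0,-0.008],[0,0,0],0],
    [[0,0,-0.016],[0,0,0],0],
    [[0,0,-0.024],[0,0,0],0],
    [[0,0,-0.032],[0,0,0],0],
    [[0,0,-0.04],[0,0,0],0],
    [[0,0,-0.055],[0,0,0],0],
    [[0,0,-0.075],[0,0,0],0],
    [[0,0,-0.095],[0,0,0],0],
    [[0,0,-0.11],[0,0,0],0],
    [[0,0,-0.11],[0,0,0],0]
  ]
}}

```text
clock: 8.33
ee_pos: [0.6187, -0.1828, 0.3528]
ee_rot: [3.134, -0.001, 1.344]
force: [0.9, 0.3, -4.5]
opening: 0.0078
```

```bash
python3 - <<'E'
from h import *
st()
# target: TCP at lid (7.5,0,125) ; lid hook gap centre x=20.5 over rail x=0, lid yaw = rail yaw
R=Rtool(RA[2],0)
def tgt(x,z): # z: hook bend height above rail top ; x: hook offset
    return chest_w(RA,[x-.0205+.0075,0,.165+z+.125-.097])
for x,z in ((-.08,.12),(0,.12),(0,.07),(0,.01),(0,0)):
    print(x,z,tgt(x,z)); rel(tgt(x,z),R)
E
```

```text
t 8.3333 p [ 0.6187 -0.1828  0.3528] rpy [ 3.1337e+00 -6.0000e-04  1.3436e+00] F [ 0.9  0.3 -4.5] T [ 0.07 -0.05 -0.01] open 0.0078 q [ 0.81  0.6  -0.95  1.38  0.49  1.4  -0.36]
-0.08 0.12 [0.38130643 0.2466433  0.313     ]
shift [0.3649, -0.3283, 0.0375] rot [0.0079, -0.0, -0.146]
0 0.12 [0.46104283 0.24015444 0.313     ]
shift [0.3766, -0.2491, 0.0381] rot [0.0079, -0.0, -0.146]
0 0.07 [0.46104283 0.24015444 0.263     ]
shift [0.3765, -0.2495, 0.0881] rot [0.0079, -0.0, -0.146]
0 0.01 [0.46104283 0.24015444 0.203     ]
shift [0.3765, -0.25, 0.1481] rot [0.0079, -0.0, -0.146]
0 0 [0.46104283 0.24015444 0.193     ]
shift [0.3765, -0.2501, 0.1581] rot [0.0079, -0.0, -0.146]
```

{"op": "arm_command", "data": {
  "moves": [
    [[0.01,-0.008,0],[0,0,-0.005],0],
    [[0.03,-0.025,0],[0,0,-0.01],0],
    [[0.05,-0.042,0],[0,0,-0.02],0],
    [[0.07,-0.059,0],[0,0,-0.03],0],
    [[0.09,-0.076,0],[0,0,-0.035],0],
    [[0.11,-0.092,0],[0,0,-0.045],0],
    [[0.13,-0.109,0],[0,0,-0.05],0],
    [[0.15,-0.126,0],[0,0,-0.06],0],
    [[0.17,-0.143,0],[0,0,-0.07],0],
    [[0.19,-0.16,0],[0,0,-0.075],0],
    [[0.21,-0.176,0],[0,0,-0.085],0],
    [[0.23,-0.193,0],[0,0,-0.09],0],
    [[0.25,-0.21,0],[0,0,-0.1],0],
    [[0.27,-0.227,0],[0,0,-0.11],0],
    [[0.29,-0.244,0],[0,0,-0.12],0],
    [[0.31,-0.26,0],[0.003,0,-0.13],0],
    [[0.33,-0.277,0],[0.006,0,-0.14],0],
    [[0.35,-0.294,0],[0.008,0,-0.146],0],
    [[0.362,-0.304,0],[0.008,0,-0.146],0],
    [[0.368,-0.309,0],[0.008,0,-0.146],0]
  ]
}}

```text
clock: 10.0
ee_pos: [0.3956, 0.247, 0.3471]
ee_rot: [-3.134, 0.0, 1.494]
force: [-0.4, -0.5, -4.0]
opening: 0.0078
```

```bash
cat >> h.py <<'E'
def tgt(x,z): return chest_w(RA,[x-.0205+.0075,0,.165+z+.125-.097])
def where():
    p,R,_=cur(); o=p-R@np.array([0,-.0075,.125])  # lid origin
    Rlid=np.c_[R[:,1],R[:,0],-R[:,2]]
    for n,h in (("a",-.07),("b",.07)):
        q=o+Rlid@np.array([.0205,h,.097]); print("hook",n,np.round((q-chest_w(RA,[0,0,.165]))@rz(RA[2]),4))
    return o,Rlid
E
python3 - <<'E'
from ov import *
st();where()
for x,z in ((-.06,.05),(0,.05),(0,.0)): rel(tgt(x,z),Rtool(RA[2],0))
a=arm.capture("top");b=arm.capture("scene")
cv2.imwrite("pics/a3.png",a);cv2.imwrite("pics/b3.png",b)
o,R=where()
oa=np.array([110,160]);ob=np.array([270,210])
A=crop(a,oa,140,120,2.8);B=crop(b,ob,140,160,2.8)
A=np.vstack([A,np.zeros((448-336,392,3),np.uint8)])
lines(A,"top",o,R,(0,255,255),2.8,oa);lines(B,"scene",o,R,(0,255,255),2.8,ob)
cv2.imwrite("pics/ov3.png",np.hstack([A,B]))
E
```

```text
t 10.0 p [0.3956 0.247  0.3471] rpy [-3.1337e+00  3.0000e-04  1.4943e+00] F [-0.4 -0.5 -4. ] T [-0.2  -0.04  0.08] open 0.0078 q [ 0.35  0.29 -1.18  1.82  0.28  1.23 -0.99]
hook a [-0.0487 -0.0683  0.4039]
hook b [-0.0493  0.0717  0.4038]
shift [-0.0015, 0.0066, 0.1041] rot [-0.0079, 0.0004, 0.0047]
shift [-0.0018, 0.0666, 0.1036] rot [-0.0079, 0.0004, 0.0047]
shift [-0.0017, 0.0669, 0.1536] rot [-0.0079, 0.0004, 0.0047]
hook a [-0.0473 -0.0695  0.4042]
hook b [-0.0478  0.0705  0.4041]
```

View pics/ov3.png

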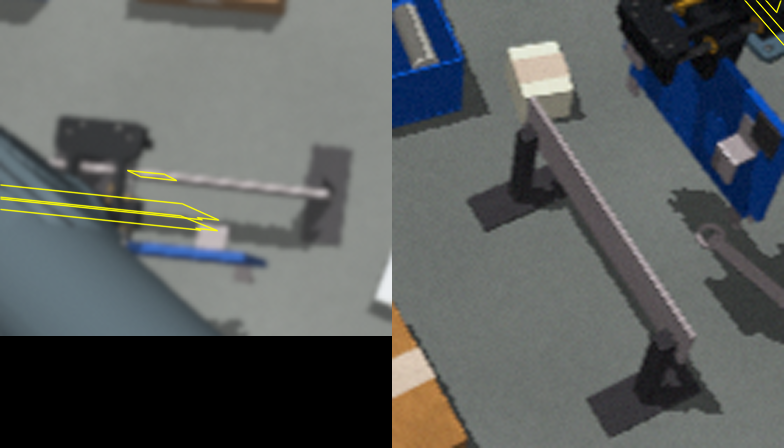

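```bash
sed -i 's/o=p-R@np.array(\[0,-.0075,.125\])/o=p+R@np.array([0,-.0075,.125])/' h.py
python3 - <<'E'
from ov import *
a=cv2.imread("pics/a3.png");b=cv2.imread("pics/b3.png")
o,R=where()
oa=np.array([110,160]);ob=np.array([290,190])
A=crop(a,oa,100,100,4);B=crop(b,ob,100,140,4)
A=np.vstack([A,np.zeros((160,400,3),np.uint8)])
lines(A,"top",o,R,(0,255,255),4,oa);lines(B,"scene",o,R,(0,255,255),4,ob)
cv2.imwrite("pics/ov3b.png",np.hstack([A,B]))
E
```

```text
hook a [-0.0641 -0.0698  0.1543]
hook b [-0.0646  0.0702  0.1542]
```

View pics/ov3b.png

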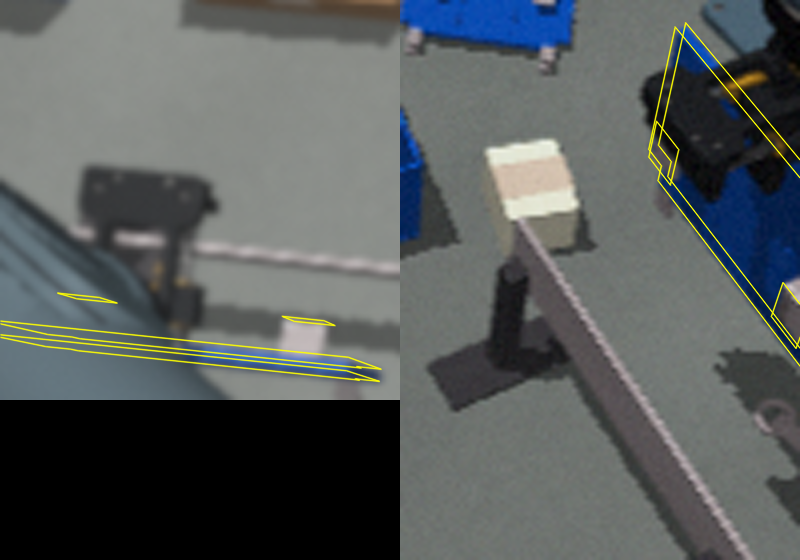

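{"op": "arm_command", "data": {
  "moves": [
    [[0,0.003,0.02],[-0.008,0,0.002],0],
    [[-0.001,0.006,0.04],[-0.008,0,0.005],0],
    [[-0.0015,0.006,0.06],[-0.008,0,0.005],0],
    [[-0.0015,0.006,0.08],[-0.008,0,0.005],0],
    [[-0.0015,0.006,0.092],[-0.008,0,0.005],0],
    [[-0.0015,0.01,0.092],[-0.008,0,0.005],0],
    [[-0.0015,0.02,0.092],[-0.008,0,0.005],0],
    [[-0.0015,0.03,0.092],[-0.008,0,0.005],0],
    [[-0.0015,0.04,0.092],[-0.008,0,0.005],0],
    [[-0.0015,0.05,0.092],[-0.008,0,0.005],0],
    [[-0.0015,0.06,0.092],[-0.008,0,0.005],0],
    [[-0.0015,0.0666,0.092],[-0.008,0,0.005],0],
    [[-0.0015,0.0666,0.092],[-0.008,0,0.005],0],
    [[-0.0015,0.0666,0.092],[-0.008,0,0.005],0]
  ]
}}

```text
clock: 11.27
ee_pos: [0.4646, 0.2381, 0.2555]
ee_rot: [3.14, -0.001, 1.484]
force: [0.1, -0.1, -6.0]
opening: 0.0073
```

```bash
python3 - <<'E'
from ov import *
st()
rel(tgt(0,0),Rtool(RA[2],0))
a=arm.capture("top");b=arm.capture("scene")
cv2.imwrite("pics/a4.png",a);cv2.imwrite("pics/b4.png",b)
o,R=where()
oa=np.array([110,180]);ob=np.array([300,220])
A=crop(a,oa,133,100,3);B=crop(b,ob,100,140,4)
A=np.vstack([A,np.zeros((260,A.shape[1],3),np.uint8)])
#lines(A,"top",o,R,(0,255,255),3,oa);lines(B,"scene",o,R,(0,255,255),4,ob)
cv2.imwrite("pics/ov4.png",np.hstack([A,B]))
E
```

```text
t 11.2667 p [0.4646 0.2381 0.2555] rpy [ 3.1405e+00 -6.0000e-04  1.4843e+00] F [ 0.1 -0.1 -6. ] T [ 0.03 -0.02  0.01] open 0.0073 q [ 0.23  0.5  -1.04  1.82  0.48  1.1  -1.06]
shift [0.0017, -0.0037, 0.0625] rot [0.0011, -0.0006, -0.0053]
hook a [ 0.0028 -0.0717  0.0626]
hook b [0.0034 0.0683 0.0626]
```

View pics/ov4.png

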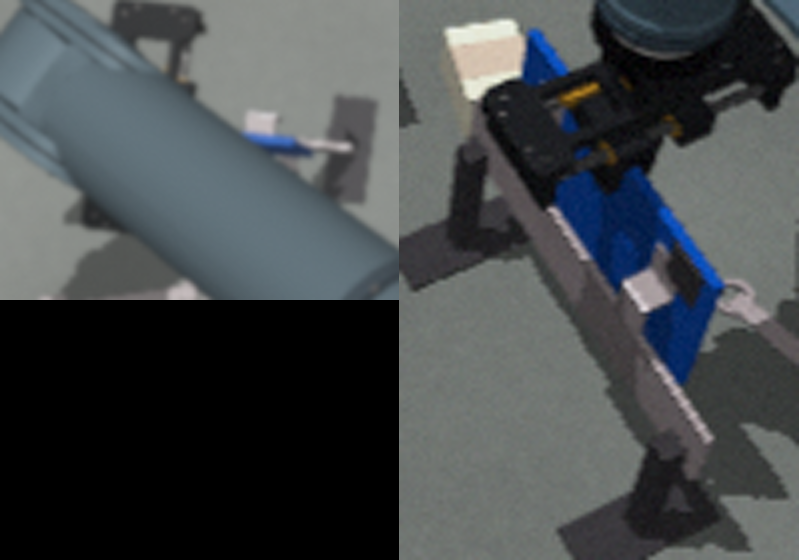

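{"op": "arm_command", "data": {
  "moves": [
    [[0,-0.003,0.004],[0,0,-0.004],0],
    [[0.001,-0.003,0.012],[0,0,-0.004],0],
    [[0.001,-0.003,0.02],[0,0,-0.004],0],
    [[0.001,-0.003,0.028],[0,0,-0.004],0],
    [[0.001,-0.003,0.036],[0,0,-0.004],0],
    [[0.001,-0.003,0.036],[0,0,-0.004],0]
  ]
}}

```text
clock: 11.87
ee_pos: [0.4607, 0.2384, 0.2175]
ee_rot: [-3.141, 0.001, 1.489]
force: [-1.1, -0.4, -5.4]
opening: 0.0077
```

```bash
python3 - <<'E'
from ov import *
st();where()
rel(tgt(0,0),Rtool(RA[2],0))
b=arm.capture("scene")
cv2.imwrite("pics/b5.png",crop(b,np.array([300,220]),100,140,4))
E
```

```text
t 11.8667 p [0.4607 0.2384 0.2175] rpy [-3.1406e+00  1.5000e-03  1.4886e+00] F [-1.1 -0.4 -5.4] T [-0.11 -0.09  0.03] open 0.0077 q [ 0.2   0.54 -1.    1.86  0.53  1.04 -1.1 ]
hook a [-0.0003 -0.0718  0.0246]
hook b [-0.0001  0.0682  0.0244]
shift [0.0018, 0.0002, 0.0245] rot [-0.001, 0.0015, -0.001]
```

View pics/b5.png

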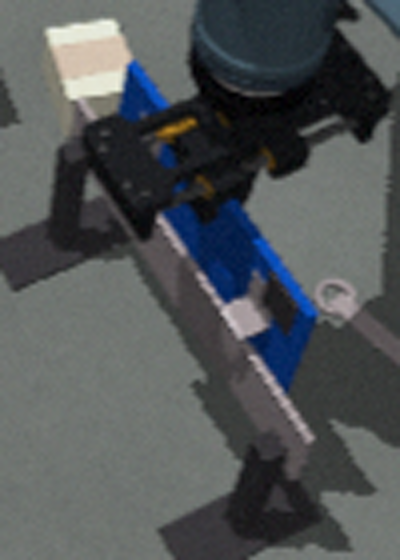

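{"op": "arm_command", "data": {
  "moves": [
    [[0,0,0.006],[0,0,0],0],
    [[0.001,0,0.012],[0,0,0],0],
    [[0.001,0,0.018],[0,0,0],0],
    [[0.001,0,0.021],[0,0,0],0],
    [[0.001,0,0.021],[0,0,0],0]
  ]
}}

```text
clock: 12.33
ee_pos: [0.4615, 0.2402, 0.1981]
ee_rot: [3.141, 0.0, 1.489]
force: [0.1, -0.4, -5.5]
opening: 0.0076
```

```bash
python3 - <<'E'
from ov import *
st();where()
E
```

```text
t 12.3333 p [0.4615 0.2402 0.1981] rpy [3.1407e+00 1.0000e-04 1.4886e+00] F [ 0.1 -0.4 -5.5] T [-0.08 -0.15  0.02] open 0.0076 q [ 0.18  0.56 -0.98  1.88  0.56  1.   -1.13]
hook a [ 0.0004 -0.0699  0.0051]
hook b [0.0006 0.0701 0.0051]
```

Lower slowly until the weight transfers.

{"op": "arm_command", "data": {
  "moves": [
    [[0,0,0.0015],[0,0,0],0],
    [[0,0,0.003],[0,0,0],0],
    [[0,0,0.004],[0,0,0],0],
    [[0,0,0.004],[0,0,0],0]
  ]
}}

```text
clock: 12.67
ee_pos: [0.4618, 0.2405, 0.1974]
ee_rot: [3.138, 0.002, 1.489]
force: [-9.0, -7.8, 23.7]
opening: 0.0076
```

```bash
python3 - <<'E'
from ov import *
st();where()
E
```

```text
t 12.6667 p [0.4618 0.2405 0.1974] rpy [3.1382e+00 1.6000e-03 1.4885e+00] F [-9.  -7.8 23.7] T [-1.7   1.72  0.03] open 0.0076 q [ 0.18  0.56 -0.98  1.88  0.56  1.   -1.13]
hook a [ 0.0008 -0.0696  0.0046]
hook b [0.0009 0.0704 0.0043]
```

{"op": "arm_command", "data": {
  "moves": [
    [[0,0,-0.002],[0,0,0],0],
    [[0,0,-0.002],[0,0,0],0],
    [[0,0,-0.002],[0,0,0],0]
  ]
}}

```text
clock: 12.92
ee_pos: [0.4623, 0.2407, 0.1975]
ee_rot: [3.139, -0.001, 1.488]
force: [-2.7, -3.7, 6.9]
opening: 0.0077
```

```bash
python3 - <<'E'
from ov import *
st();o,R=where()
b=arm.capture("scene")
B=crop(b,np.array([300,220]),100,140,4); B2=B.copy()
lines(B2,"scene",o-np.array([0,0,.005]),R,(0,255,255),4,np.array([300,220]))
cv2.imwrite("pics/b6.png",np.hstack([B,B2]))
E
```

```text
t 12.9167 p [0.4623 0.2407 0.1975] rpy [ 3.1385e+00 -9.0000e-04  1.4884e+00] F [-2.7 -3.7  6.9] T [-0.53  0.42  0.04] open 0.0077 q [ 0.18  0.56 -0.98  1.88  0.56  1.   -1.13]
hook a [ 0.0012 -0.0694  0.0045]
hook b [0.0014 0.0706 0.0046]
```

View pics/b6.png

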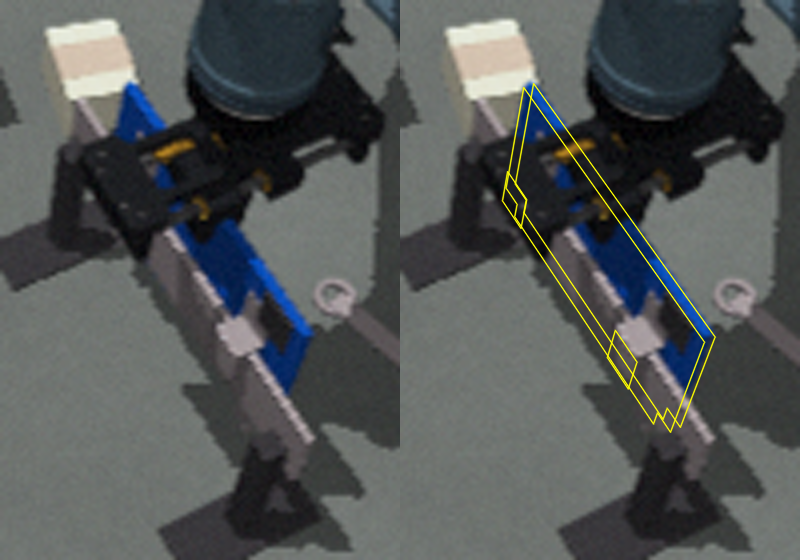

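{"op": "arm_command", "data": {
  "moves": [
    [[0,0,-0.0015],[0,0,0],0],
    [[0,0.0015,-0.002],[0,0,0],0],
    [[0,0.003,-0.002],[0,0,0],0],
    [[0,0.0045,-0.002],[0,0,0],0],
    [[0,0.0045,-0.002],[0,0,0],0],
    [[0,0.0045,0],[0,0,0],0],
    [[0,0.0045,0],[0,0,0],0]
  ]
}}

```text
clock: 13.55
ee_pos: [0.4666, 0.2399, 0.1976]
ee_rot: [3.139, 0.001, 1.488]
force: [-3.0, -3.9, 7.4]
opening: 0.0076
```

```bash
python3 - <<'E'
from ov import *
st();o,R=where()
E
```

```text
t 13.55 p [0.4666 0.2399 0.1976] rpy [3.1391e+00 6.0000e-04 1.4883e+00] F [-3.  -3.9  7.4] T [-0.75  0.51  0.  ] open 0.0076 q [ 0.18  0.57 -0.98  1.87  0.56  1.01 -1.13]
hook a [ 0.0055 -0.0699  0.0047]
hook b [0.0057 0.0701 0.0046]
```

{"op": "arm_command", "data": {
  "moves": [
    [[0,0,0],[0,0,0],0],
    [[0,0,0],[0,0,0],0],
    [[0,0,0],[0,0,0],0.01],
    [[0,0,0],[0,0,0],0.012],
    [[0,0,0],[0,0,0],0.014],
    [[0,0,0],[0,0,0],0.018],
    [[0,0,0],[0,0,0],0.022],
    [[0,0,0],[0,0,0],0.026],
    [[0,0,0],[0,0,0],0.03],
    [[0,0,0],[0,0,0],0.03],
    [[0,0,0],[0,0,0],0.03]
  ],
  "force": 3
}}

```text
clock: 14.47
ee_pos: [0.4663, 0.2399, 0.1966]
ee_rot: [3.14, -0.0, 1.489]
force: [-0.4, 0.1, 0.8]
opening: 0.0302
```

```bash
python3 - <<'E'
from ov import *
st()
b=arm.capture("scene")
B=crop(b,np.array([300,220]),100,140,4)
cv2.imwrite("pics/b7.png",B)
E
```

```text
t 14.4667 p [0.4663 0.2399 0.1966] rpy [ 3.1399e+00 -4.0000e-04  1.4886e+00] F [-0.4  0.1  0.8] T [-0.05 -0.09  0.02] open 0.0302 q [ 0.18  0.57 -0.98  1.87  0.56  1.   -1.13]
```

View pics/b7.png

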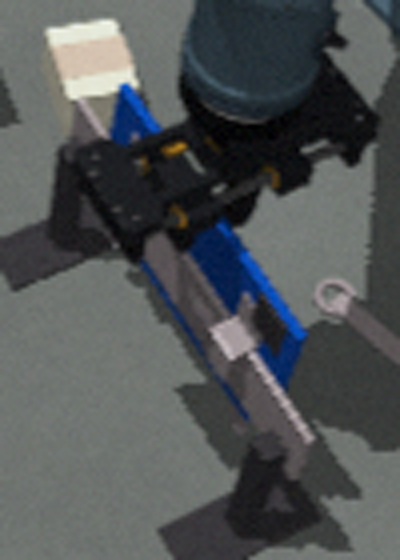

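{"op": "arm_command", "data": {
  "moves": [
    [[0,0,0],[0,0,0],0.045],
    [[0,0,0],[0,0,0],0.06],
    [[0,0,0],[0,0,0],0.06],
    [[0,0,-0.005],[0,0,0],0.06],
    [[0,0,-0.015],[0,0,0],0.06],
    [[0,0,-0.03],[0,0,0],0.06],
    [[0,0,-0.05],[0,0,0],0.06],
    [[0,0,-0.08],[0,0,0],0.06],
    [[0,0,-0.12],[0,0,0],0.06],
    [[0,-0.02,-0.15],[0,0,0],0.06],
    [[0,-0.05,-0.17],[0,0,0],0.06],
    [[0,-0.05,-0.17],[0,0,0],0.06]
  ]
}}

```text
clock: 15.52
ee_pos: [0.4127, 0.2479, 0.3716]
ee_rot: [3.134, -0.003, 1.494]
force: [-0.7, 0.9, -0.4]
opening: 0.0603
```

{"op": "arm_command", "data": {
  "moves": [
    [[-0.03,0,0],[0,0,0],0.06],
    [[-0.06,0,0],[0,0,0],0.06],
    [[-0.1,0,0],[0,0,0],0.06],
    [[-0.14,0,0],[0,0,0],0.06],
    [[-0.18,0,0],[0,0,0],0.06],
    [[-0.21,0,0],[0,0,0],0.06],
    [[-0.24,0,0],[0,0,0],0.06],
    [[-0.24,0,0],[0,0,0],0.06]
  ]
}}

```text
clock: 16.18
ee_pos: [0.3958, -0.0009, 0.3666]
ee_rot: [3.14, 0.003, 1.48]
force: [1.2, 0.1, 0.2]
opening: 0.0598
```

```bash
python3 - <<'E'
from ov import *
st()
a=arm.capture("top");b=arm.capture("scene")
# where estimate: lid hung, rail frame, origin z .068
oa=np.array([110,190]);ob=np.array([290,220])
A=crop(a,oa,150,100,2.6);B=crop(b,ob,100,140,4)
A=np.vstack([A,np.zeros((560-260,A.shape[1],3),np.uint8)])
for t,c in ((0,(0,255,255)),(.06,(0,0,255))):
    R=Rl(RA[2],t); o=chest_w(RA,[0.0,0,.165])-R@np.array([.0205-.006,0,.097])
    A_=A.copy();lines(A,"top",o,R,c,2.6,oa);
    if c==(0,0,255): lines(B,"scene",o,R,c,4,ob)
cv2.imwrite("pics/end.png",np.hstack([A,B])); cv2.imwrite("pics/endtop.png",a); cv2.imwrite("pics/endscene.png",b)
E
```

```text
t 16.1833 p [ 0.3958 -0.0009  0.3666] rpy [3.1401e+00 2.6000e-03 1.4803e+00] F [1.2 0.1 0.2] T [-0.06 -0.17  0.01] open 0.0598 q [ 0.99 -0.01 -1.07  1.94 -0.    1.21 -0.17]
```

View pics/end.png

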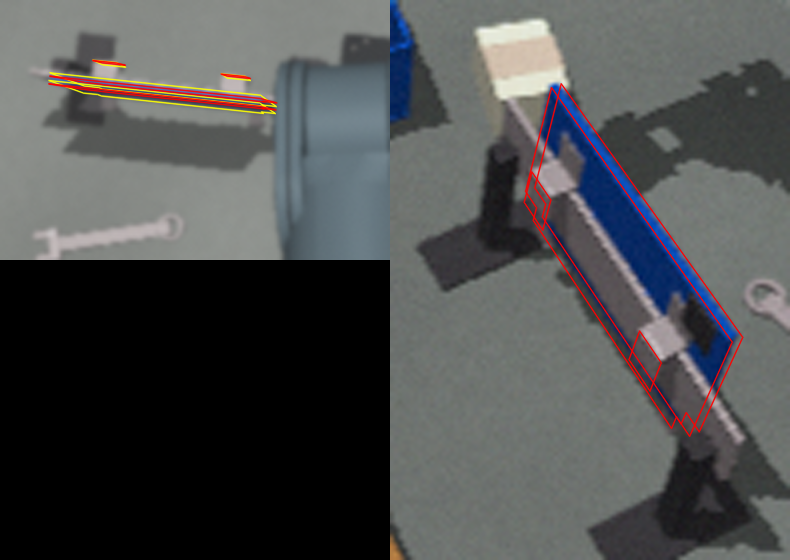

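View pics/endscene.png

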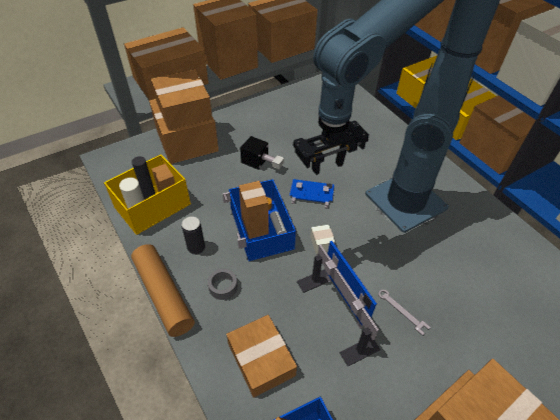

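View pics/endtop.png

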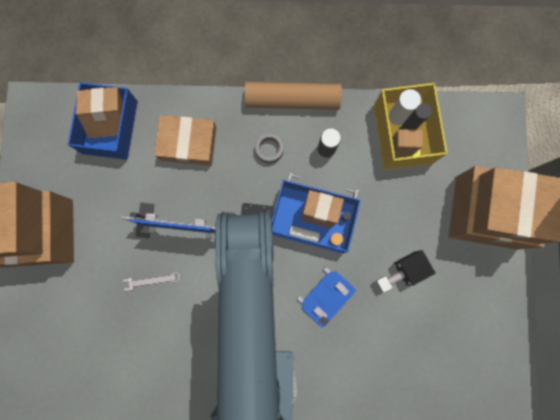

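The lid hangs by both hooks, with the webs on the bar's top edge at about (337,265) and (358,302) in the scene picture. The bystanders are unmoved and the robot touches nothing, so I'm handing in.

```bash
python3 -c "
from plant import arm
print(arm.finish_job())"
```

```text
the job is handed in; nothing more can be done
None
```

The lid is off the chest and hangs upright by both hooks over the steel bar. I handed the job in after about 16 s; no verdict is reported.

- **What I did:** I gripped the free edge, swung the lid to vertical on its pins and lifted it straight off. I then carried it to the bar, lowered it until its weight rested there, pushed the panel close to the strip and let go.
- **Last checks:** In the final pictures both hook webs lie on the bar's top edge. A model overlay drawn at about 3° of tilt roughly matches the picture. The force on the gripper read near zero after release. No bystander looks moved by eye; I did not measure them.
- **What went wrong or disagreed:**
  - While swinging the lid up I pressed it down on its pins with about 28 N and backed off.
  - The first lift caught on the pins at about 52 N. I lowered the lid, moved it 3 mm towards the rear, and the second lift came free.
  - When the hooks touched the bar, my calculated hook height read about 5 mm too high. I put this down to gripping the lid slightly off in depth, so I judged the contact by force and the pictures instead. One hook seemed to touch first, and pressing there reached about 24 N before I eased off.

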